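Settle a pot of cane cuttings on the touch-start shaker and weigh it

ROBOT

A 6-joint arm with a two-finger parallel gripper is mounted at the origin on the work surface. World frame = base frame: x ahead of the robot, y to its left, z up, the work surface at z = 0. Lengths are in m, angles in degrees, forces in N, time in s.
With the tool pointing down it reaches from about 0.4 to 0.825 m from the base axis. Payload 7 kg.
Tool frame: the origin (TCP) lies on the centre line of the jaws, within the pads' length; the fingertips stand 19 mm ahead of it and the grasp point (between the pads) is the TCP (r.tips_ahead is the distance from the TCP to the fingertips, in m); z points along the fingers, y is the line along which they close (so a half turn about z gives the same grasp; the last joint's range is limited). The gripper opens to 88 mm and grips with 3 to 60 N. Pads are 19 mm wide; open, the fingers measure 130 mm over their backs; the gripper's body (78 mm by 193 mm) begins 47 mm behind the grasp point.
Start: joints at [91.392, 20.546, 0.682, 0, -70.136, -16.507], TCP at [0.176, 0.652, 0.246] pointing down, gripper open.
Joint ranges: [-176.03, 176.03], [-82.01, 121.73], [-58.28, 71.71], [-173.87, 95.51], [-174.79, -0.11], [-173.66, 173.66]. Speed limits (degrees/s): [136.94, 136.94, 172.46, 180, 180, 180].

INTERFACE

Orientations are given as [roll, pitch, yaw] about the fixed x, y, z axes, in that order (R = Rz(yaw) Ry(pitch) Rx(roll)).
In Python, from plant import r, viewer, close_job gives the robot as it stands. The module is installed in compiled form; this text tells all that it offers.
- The arm moves only by the tool arm_command, never from a script. Its arguments are lists of equal length, an entry for each row: "travel": the shift along the world's x, y, z scaled (see below), a list of three; "delta_rot": the turn, a rotation vector about the world's x, y, z scaled (see below), a list of three. In form: {"travel": [[dx, dy, dz], ...], "delta_rot": [[rx, ry, rz], ...]}. A call has 1 to 20 rows; each row is the pose to reach, as a shift and turn from the pose commanded when the call began; what a row does not reach only later rows make up. The controller multiplies each number of a shift by 0.5 m and each number of a turn by 90 degrees. A row lasts 1/8 s, in which the tool goes at most 62.5 mm and 10.7 degrees, less where a joint would pass 70% of its speed; a pose out of reach is approached as far as the arm can. A call with a number of a shift or a turn outside -1 to 1 is refused whole. A call with a gripper value outside its range is refused whole. "grip" is the opening, from 0 (shut) to 1 (fully open), set as the call begins (left out, the last holds). The fingers move at their own pace and stop on an object; "newtons" is the grip in N (left out, the last holds). Time passes only in rows, so rows that repeat a pose let the fingers close. It gives the time, the measured TCP pose, the force, the opening and the grip force at its end, in the units of the state.
- r.get_state(): the state, without advancing time (a new reading comes with each control period).
- viewer.capture(name): name is "scene" or "top" or "wrist"; returns a dict with "img" (384x512x3 uint8, red, green, blue), "camera_matrix" (3x3 intrinsics, pixels), "R" (3x3) and "t" (3): a world point X has camera coordinates R X + t; the wrist camera has in their place "mount" (4x4, takes a point from camera to tool coordinates, whose origin is the TCP and whose axes are the flange's). Camera axes: x right, y down, z forward; pixel columns grow to the right and rows downward; lengths in m; the calibration is good to about 2 mm. A picture is of the moment at which its call begins: read the wrist's pose just before it. There is no depth.
- close_job(): hands the job in; it is judged then, once.
The state is a dict: "time_s": time; "joints": joint angles; "qd": joint speeds; "joint_torque": joint torques, N m; "tcp_pos": TCP position; "eef_rot": TCP orientation; "contact_force": force on the tool from outside, world axes, zero at the start; "moment": the same for the moment, N m; "gripper_width": finger opening in m; "gripper_force": force on a finger pad.
Only numpy, scipy, OpenCV 4.12 (cv2) and the standard library are available. Lean on these libraries where they do the work, as an engineer would, in place of code of your own. Each camera call takes 0.05 s, during which the arm holds its last target. There are 200 camera calls.

TASK

Take the tall steel pot of cane cuttings and press its base squarely and centrally onto the tilted sprung pad of the shaker until the pad is fully down on its stop; keep it fully down for at least one second, without forcing it hard against the stop. Then let the pad spring back up and set the pot down gently, upright, on the plate of the scale, with the three cuttings still inside, leaving everything else on the table where it is.

Things in the scene. Friction and masses are not known exactly. Their poses are not given: they have to be found in the camera images.
- pot: tall straight round pot of plain steel, open at the top, 62 mm outside diameter, 120 mm tall, wall 3 mm, floor 5 mm thick, about 0.25 kg plus cuttings; the only one with cane cuttings in it. Origin: centre of its underside; z along its axis, up through the mouth. Stands upright at the start
- piece0: round cutting of pale cane, 20 mm diameter, 70 mm long, standing loose in the tall pot. Origin: centre of its lower end; z along its length
- piece1: round cutting of pale cane, 20 mm diameter, 64 mm long, standing loose in the tall pot. Origin: centre of its lower end; z along its length
- piece2: round cutting of pale cane, 20 mm diameter, 74 mm long, standing loose in the tall pot. Origin: centre of its lower end; z along its length
- shaker: settling shaker, fixed to the table: green cast base 160 (x) by 150 (y) by 30 mm high, with two cheeks (80 mm high) that carry a grey round head of 100 mm diameter, which carries the sprung pad. The head is tilted forward (towards the base's -x side) by 0.2 to 0.45 rad, held stiffly, a different tilt each time. Behind the head (+x) a low grey box, 60 mm high. Origin: centre of the base's underside
- pad_top (a point): centre of the top face of the shaker's pad, a flat black rubber disc of 84 mm diameter, 12 mm thick; z is the pad's outward normal, tilted off vertical with the head. When up, it stands 78 mm from the head's hinge axis, which lies level along the base's y, 62 mm above the table; so it is about 135 mm above the table. The point moves down with the pad
- pad (a joint): how far the pad is pressed in along its normal, m: 0 = up. It goes down against a spring (about 5 N to start it, 7 to 10 N near the end) until it meets a hard stop, where the force rises steeply; 15 to 25 N holds it there firmly. The stop is a screw-set collar hidden under the pad and is met somewhere between 7 and 17 mm, different each time: it can only be felt
- scale: bench scale, fixed to the table: white body 160 (x) by 150 (y) mm with a square steel plate on top. Origin: centre of its underside
- scale_top (a point): centre of the top face of the scale's steel plate, 140 by 140 mm, level, 46 mm above the table; z up
- short_pot: bystander: empty short wide steel pot, 84 mm diameter, 70 mm tall. Origin: centre of its underside
- bowl: bystander: steel bowl, 150 mm across, 60 mm tall. Origin: centre of its underside
- jar: bystander: glass jar with a steel cap, 72 mm diameter, 100 mm tall. Origin: centre of its underside
- billet0: bystander: cane billet lying flat, 170 mm long, 29 mm thick. Origin: centre of its underside; x along it
- billet1: bystander: cane billet lying flat, 140 mm long, 29 mm thick. Origin: centre of its underside; x along it
- chopper: bystander: cane chopper lying flat, red handle 150 mm long towards -x, dark blade 130 mm towards +x, 27 mm high. Origin: between handle and blade, on the table
There are look-alikes about, which are no part of the job. Leave any green look-alike of the pot alone. There is more than one size of the shaker; the job needs the larger.

How it is judged:
By the outcome, as a careful person would: the job done as asked, in the order asked, and still so for the second after the job is handed in, with the robot touching nothing.
It also fails if it takes over 58 s, if anything falls off the work surface, if the arm or the gripper's body presses on something with over 40 N, if the wrist force passes 120 N, or if a joint passes its speed limit or range.

## Working session

There is one attempt and no reset: what is moved stays moved. The work goes in short steps, Python scripts to look and compute and a tool call to move; the robot and the scene stay as the last step left them, time stands still between calls to the robot, and variables do not carry over. Pictures are saved under pics/ and viewed, at most 10 in all, crops included, and the job is handed in when it is done.

Besides the shell and the picture viewer there is one more tool, called by a JSON object that holds its "name" and its "arguments". arm_command: Moves the arm, as the interface text tells. Shifts and turns lie within -1 to 1; 1 stands for 0.5 m of shift or 90 degrees of turn. Its arguments: {"type":"object","properties":{"travel":{"type":"array"},"delta_rot":{"type":"array"},"grip":{"type":"number"},"newtons":{"type":"number"}},"required":["travel","delta_rot"]}

```bash
mkdir -p pics; python3 - <<'E'
from plant import r,viewer
import cv2,numpy as np,pickle
s=r.get_state();print(s)
d={}
for n in("scene","top","wrist"):
    c=viewer.capture(n);d[n]=c;cv2.imwrite(f"pics/{n}0.png",c["img"][:,:,::-1])
    print(n,{k:np.round(v,4).tolist() for k,v in c.items() if k!="img"})
pickle.dump(d,open("d0.pkl","wb"))
E
```

```text
{'time_s': 0.0, 'joints': array([ 9.13909966e+01,  2.05897368e+01,  6.34401137e-01, -1.97245264e-02,
       -7.01351782e+01, -1.65087798e+01]), 'qd': array([ 0.01326988, -0.01545363, -0.06699005, -0.04310925, -0.03453954,
       -0.10539022]), 'joint_torque': array([ 3.65491906e-04, -5.82710230e+01,  2.93077809e+01,  6.99805051e+00,
        7.07758343e-03, -1.36320973e-04]), 'tcp_pos': array([0.17592753, 0.65120486, 0.24464783]), 'eef_rot': array([ 1.79907948e+02, -7.94499860e-03, -1.51244939e+01]), 'contact_force': array([-0.27312907, -0.0256206 ,  0.56844243]), 'moment': array([-0.01762441,  0.04173429, -0.02538498]), 'gripper_force': 0.0, 'gripper_width': 0.0877489623670886}
scene {'camera_matrix': [[475.2692, 0.0, 252.8942], [0.0, 475.2692, 197.6563], [0.0, 0.0, 1.0]], 'R': [[-0.5777, 0.8161, 0.0135], [0.5313, 0.3886, -0.7528], [-0.6197, -0.4277, -0.6581]], 't': [0.2752, -0.224, 1.8267]}
top {'camera_matrix': [[420.7956, 0.0, 250.9726], [0.0, 420.7956, 195.4109], [0.0, 0.0, 1.0]], 'R': [[0.0279, -0.9996, -0.0078], [-0.986, -0.0263, -0.1649], [0.1647, 0.0123, -0.9863]], 't': [0.0298, 0.5464, 1.1853]}
wrist {'camera_matrix': [[315.4793, 0.0, 251.1176], [0.0, 315.4793, 188.7731], [0.0, 0.0, 1.0]], 'mount': [[-0.0001, -0.9644, -0.2646, 0.0715], [1.0, -0.0002, 0.0001, 0.0], [-0.0001, -0.2646, 0.9644, -0.1389], [0.0, 0.0, 0.0, 1.0]]}
```

View pics/scene0.png

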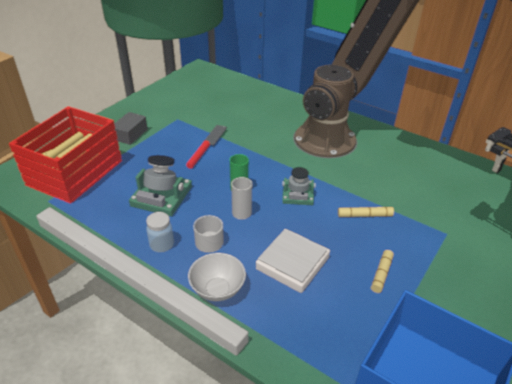

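View pics/top0.png

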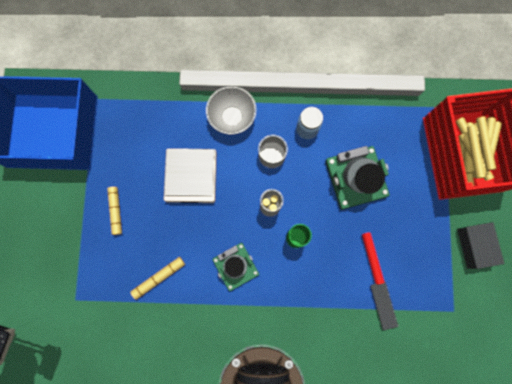

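The scene view shows the pot at about (242,198) and the larger shaker at about (160,182). In the top view, the pot mouth is at (270,203), the pad at (369,179) and the scale at (190,175). I'll enlarge and measure.

```bash
cat > h.py <<'E'
import numpy as np,cv2
from scipy.spatial.transform import Rotation as Ro
def cam(c,pose=None):
    if "R" in c: return c["camera_matrix"],c["R"],c["t"]
    T=np.eye(4);T[:3,:3]=Ro.from_euler('xyz',pose[1],degrees=True).as_matrix();T[:3,3]=pose[0]
    W=np.linalg.inv(T@c["mount"]);return c["camera_matrix"],W[:3,:3],W[:3,3]
def at(K,R,t,uv,z):
    d=R.T@np.linalg.inv(K)@[uv[0],uv[1],1];C=-R.T@t
    return C+d*(z-C[2])/d[2]
def proj(K,R,t,X):
    p=(np.atleast_2d(X)@R.T+t)@K.T;return p[:,:2]/p[:,2:]
def tri(cs,uvs):
    A=[];b=[]
    for (K,R,t),uv in zip(cs,uvs):
        d=R.T@np.linalg.inv(K)@[uv[0],uv[1],1];d/=np.linalg.norm(d);P=np.eye(3)-np.outer(d,d);A.append(P);b.append(P@(-R.T@t))
    return np.linalg.solve(sum(A),sum(b))
E
python3 - <<'E'
from h import *;import pickle
d=pickle.load(open("d0.pkl","rb"));T=cam(d["top"])
for n,uv,z in[("pot",(270,203),.12),("pad",(369,179),.135),("short",(272,152),.07),("jar",(311,120),.1),("scale",(190,173),.046),("green",(299,236),.09)]:print(n,at(*T,uv,z).round(3))
I=d["top"]["img"][:,:,::-1];S=d["scene"]["img"][:,:,::-1]
z=lambda a,x,y:cv2.resize(a[y:y+75,x:x+100],(400,300),interpolation=cv2.INTER_CUBIC)
cv2.imwrite("pics/m1.png",np.vstack([np.hstack([z(I,310,140),z(I,230,170)]),np.hstack([z(S,110,145),z(S,200,145)])]))
E
```

```text
pot [ 0.513 -0.009  0.12 ]
pad [ 0.584 -0.276  0.135]
short [ 0.671 -0.013  0.07 ]
jar [ 0.761 -0.122  0.1  ]
scale [0.608 0.227 0.046]
green [ 0.428 -0.092  0.09 ]
```

View pics/m1.png

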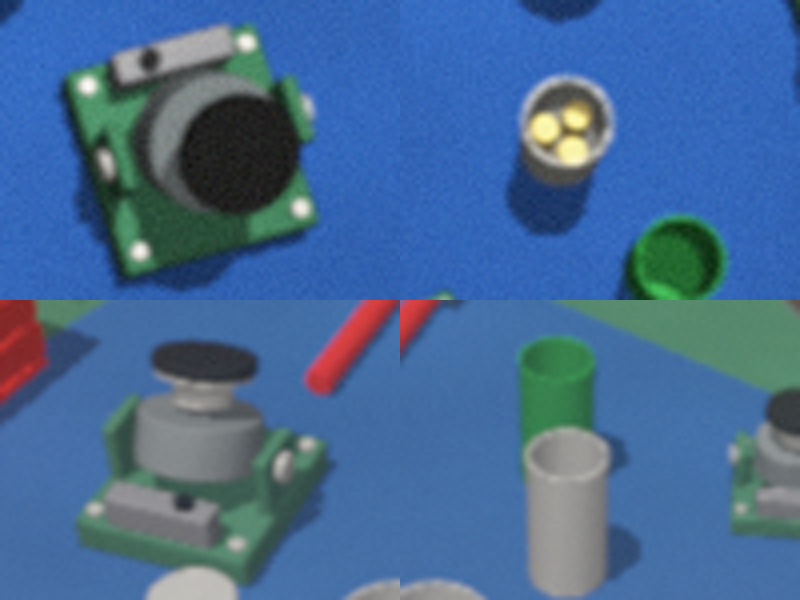

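The crops show the pad ellipse centred near top (370,178) and scene (161,159), and the base's grey box faces +x with a small +y part. Next I'll move over the shaker for a close wrist view.

{"name": "arm_command", "arguments": {"travel": [[0.6, -0.85, 0.17], [0.6, -0.85, 0.17], [0.6, -0.85, 0.17], [0.6, -0.85, 0.17], [0.6, -0.85, 0.17], [0.6, -0.85, 0.17], [0.6, -0.85, 0.17], [0.6, -0.85, 0.17], [0.6, -0.85, 0.17], [0.6, -0.85, 0.17]], "delta_rot": [[0, 0, 0.36], [0, 0, 0.36], [0, 0, 0.36], [0, 0, 0.36], [0, 0, 0.36], [0, 0, 0.36], [0, 0, 0.36], [0, 0, 0.36], [0, 0, 0.36], [0, 0, 0.36]], "grip": 1}}

```text
time_s: 1.4
tcp_pos: [0.4768, 0.225, 0.3307]
eef_rot: [-180.0, -0.0, 17.1]
contact_force: [-0.1, 0.3, -0.6]
gripper_width: 0.0875
gripper_force: 0.0
```

{"name": "arm_command", "arguments": {"travel": [[0, -0.86, 0], [0, -0.86, 0], [0, -0.86, 0], [0, -0.86, 0], [0, -0.86, 0], [0, -0.86, 0], [0, -0.86, 0], [0, -0.86, 0], [0, -0.86, 0], [0, -0.86, 0], [0, -0.86, 0]], "delta_rot": [[0, 0, 0], [0, 0, 0], [0, 0, 0], [0, 0, 0], [0, 0, 0], [0, 0, 0], [0, 0, 0], [0, 0, 0], [0, 0, 0], [0, 0, 0], [0, 0, 0]]}}

```text
time_s: 2.78
tcp_pos: [0.4763, -0.2022, 0.3307]
eef_rot: [180.0, -0.0, 17.4]
contact_force: [-0.1, -1.0, 0.1]
gripper_width: 0.0877
gripper_force: 0.0
```

```bash
python3 - <<'E'
from plant import r,viewer
import cv2,pickle
s=r.get_state();c=viewer.capture("wrist");c["pose"]=(s["tcp_pos"],s["eef_rot"])
pickle.dump(c,open("w1.pkl","wb"));cv2.imwrite("pics/w1.png",c["img"][:,:,::-1]);print(s["time_s"],c["pose"],s["joints"])
E
```

```text
2.775 (array([ 0.47630549, -0.20220376,  0.33074286]), array([ 1.79995060e+02, -2.46949697e-02,  1.74024987e+01])) [-1.24824094e+00  2.86283639e+00 -1.08443407e+01 -3.31114006e-03
 -7.62678449e+01  1.08651524e+02]
```

View pics/w1.png

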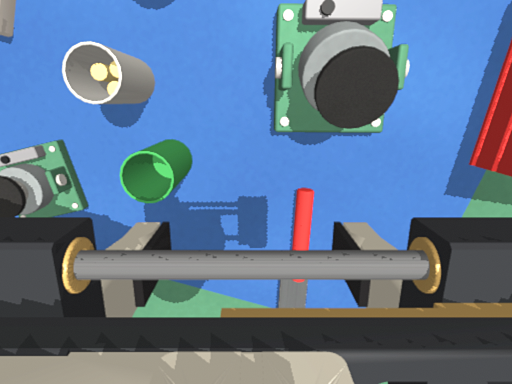

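The wrist view shows the pot mouth at (92,73) and the pad at (356,86), with the shaker's base square to the tool yaw. I'll fit the pad, base and pot across all three views.

```bash
cat > fit.py <<'E'
from h import *;import pickle
from scipy.optimize import least_squares
d=pickle.load(open("d0.pkl","rb"));w=pickle.load(open("w1.pkl","rb"))
C={"top":cam(d["top"]),"scene":cam(d["scene"]),"wrist":cam(w,w["pose"])}
I={"top":d["top"]["img"],"scene":d["scene"]["img"],"wrist":w["img"]}
seed={"top":(370,178),"scene":(161,160),"wrist":(356,86)}
cont={}
for n in C:
    m=(I[n].max(2)<62).astype(np.uint8)
    _,l=cv2.connectedComponents(m);m=(l==l[seed[n][1],seed[n][0]]).astype(np.uint8)
    m=cv2.morphologyEx(m,cv2.MORPH_OPEN,np.ones((3,3)))
    c=max(cv2.findContours(m,0,2)[0],key=cv2.contourArea);c=cv2.convexHull(c)[:,0];print(n,m.sum(),c.min(0),c.max(0));cont[n]=c.astype(float)
th=np.linspace(0,2*np.pi,90)
def rot(yaw,t): return Ro.from_euler('zy',[yaw,-t]).as_matrix()
def sil(n,p,o):
    R=rot(p[2],p[3]);c=np.array([p[0],p[1],.062])+.078*R[:,2]
    X=np.c_[.042*np.cos(th),.042*np.sin(th),0*th]
    X=np.vstack([X,X-[0,0,.012]])@R.T+c
    return cv2.convexHull((proj(*C[n],X)+o).astype(np.float32))
bt=np.array([(67,75),(250,28),(317,217),(125,278)])/4+[310,140]
bw=np.array([(276,132),(382,132)])
loc=np.array([[.08,.075],[.08,-.075],[-.08,-.075],[-.08,.075]])
def res(p):
    e=[]
    offs=p[6:].reshape(3,2)
    for k,n in enumerate(C):
        h=sil(n,p,offs[k]);pts=cont[n]
        e+=[cv2.pointPolygonTest(h,(float(a),float(b)),True)-.3 for a,b in pts[::max(1,len(pts)//30)]]
    R=rot(p[2],0)[:2,:2];B=np.c_[loc@R.T+p[4:6],np.full(4,.03)]
    e+=list((proj(*C["top"],B)+offs[0]-bt).ravel()*.5)+list((proj(*C["wrist"],B[[3,2]])+offs[2]-bw).ravel()*.5)
    return np.r_[e,offs.ravel()*1.5]
if __name__=="__main__":
    for t0 in(.2,.4):
        s=least_squares(res,[.6,-.27,.3,t0,.6,-.27]+[0]*6,loss="soft_l1",diff_step=1e-4,x_scale=[.01]*6+[1]*6)
        p=s.x;print("hinge",p[:2].round(4),"yaw",np.degrees(p[2]).round(2),"tilt",np.degrees(p[3]).round(2),p[3],"base",p[4:6].round(4),"offs",p[6:].round(2),s.cost)
        R=rot(p[2],p[3]);print("padtop",np.array([p[0],p[1],.062])+.078*R[:,2])
        for n in C:
            h=sil(n,p,np.zeros(2));print(n,"rms",np.std([cv2.pointPolygonTest(h,(float(a),float(b)),True) for a,b in cont[n]]),h.min(0),h.max(0))
    uv=[(271.5,200),(241.9,184),(92.5,73)];X=tri(C.values(),uv);print("pot rim",X,[(proj(*c,X)[0]-u).round(1) for c,u in zip(C.values(),uv)])
    print([at(*c,u,.12).round(4) for c,u in zip(C.values(),uv)])
E
python3 fit.py
```

```text
top 712 [355 163] [384 193]
scene 193202 [0 0] [511 383]
wrist 4488 [315  50] [397 127]
hinge [ 0.6285 -0.2813] yaw 17.5 tilt 34.04 0.5940774317365739 base [ 0.6141 -0.2711] offs [-0.23 -0.16 -0.   -0.    0.01 -0.14] 1282.1836435394578
padtop [ 0.58487769 -0.28127133  0.12663589]
top rms 1.1169218982966296 [[353.6981  163.51178]] [[385.58856 193.41759]]
scene rms 76.37972445566788 [[146.74287 155.59657]] [[173.77815 168.71233]]
wrist rms 1.2013399415618389 [[313.4611    48.278034]] [[398.65942 126.80858]]
hinge [ 0.6286 -0.2812] yaw 17.43 tilt 34.05 0.5943484699406761 base [ 0.6143 -0.271 ] offs [-0.18 -0.1   0.   -0.    0.06 -0.03] 1282.1519030951133
padtop [ 0.58497201 -0.28118547  0.12662405]
top rms 1.1064530534582935 [[353.6652  163.47873]] [[385.55563 193.38289]]
scene rms 76.37587612670323 [[146.74162 155.6225 ]] [[173.778   168.74023]]
wrist rms 1.188550964518499 [[313.41333  48.15375]] [[398.61676 126.69997]]
pot rim [ 0.52185625 -0.012397    0.11824077] [array([-0.2,  0. ]), array([-0.6,  0.2]), array([-1.1,  0.8])]
[array([ 0.5217, -0.0128,  0.12  ]), array([ 0.5219, -0.0102,  0.12  ]), array([ 0.5231, -0.0142,  0.12  ])]
```

```bash
python3 - <<'E'
import pickle;d=pickle.load(open("d0.pkl","rb"));w=pickle.load(open("w1.pkl","rb"))
S=d["scene"]["img"];print(S[148:174,161].tolist());print(S[159,140:182].tolist())
print(w["img"][86,308:322].tolist(),w["img"][86,390:404].tolist(),w["img"][118:134,345].tolist())
E
```

```text
[[67, 111, 166], [65, 109, 164], [67, 111, 166], [67, 110, 166], [66, 108, 164], [67, 111, 166], [66, 106, 160], [57, 78, 115], [50, 55, 68], [48, 50, 56], [49, 51, 57], [49, 49, 58], [54, 57, 62], [50, 53, 60], [55, 57, 62], [51, 54, 60], [55, 57, 63], [99, 99, 100], [148, 147, 143], [139, 137, 134], [130, 129, 128], [139, 138, 135], [148, 146, 144], [145, 144, 142], [123, 123, 121], [97, 98, 101]]
[[67, 109, 165], [68, 110, 166], [70, 110, 166], [65, 106, 163], [67, 109, 164], [69, 109, 165], [65, 105, 159], [58, 87, 132], [55, 62, 84], [53, 54, 59], [52, 54, 59], [50, 51, 55], [49, 52, 58], [49, 53, 57], [46, 50, 58], [48, 53, 58], [52, 56, 61], [51, 55, 61], [50, 53, 57], [51, 53, 59], [49, 53, 60], [49, 49, 58], [47, 49, 57], [55, 58, 65], [49, 51, 58], [49, 54, 60], [48, 51, 58], [48, 50, 58], [51, 55, 60], [47, 49, 55], [51, 52, 58], [49, 51, 57], [52, 57, 65], [50, 61, 84], [55, 82, 123], [64, 102, 153], [66, 108, 164], [66, 109, 165], [65, 109, 165], [66, 109, 165], [66, 108, 164], [65, 109, 164]]
[[121, 125, 123], [121, 126, 124], [122, 127, 124], [121, 126, 124], [123, 128, 126], [124, 128, 126], [102, 105, 103], [38, 40, 39], [30, 30, 28], [48, 47, 46], [61, 59, 58], [62, 60, 58], [63, 61, 59], [61, 60, 57]] [[61, 60, 58], [61, 60, 58], [62, 60, 58], [62, 60, 58], [61, 60, 57], [62, 60, 58], [60, 57, 56], [66, 74, 66], [96, 144, 111], [124, 196, 149], [121, 192, 146], [119, 188, 140], [115, 181, 133], [104, 166, 172]] [[60, 58, 57], [61, 59, 57], [59, 58, 56], [59, 58, 57], [60, 58, 57], [59, 57, 55], [58, 57, 56], [59, 56, 56], [57, 52, 52], [56, 59, 54], [95, 143, 112], [120, 190, 145], [113, 179, 136], [94, 149, 112], [63, 99, 98], [54, 86, 134]]
```

```bash
sed -i 's/m=(I\[n\].max(2)<62)/m=(I[n].max(2)<{"top":75,"scene":102,"wrist":85}[n])/; s/for k,n in enumerate(C):/for k,n in enumerate(C):/' fit.py
sed -i 's/"scene":102/"scene":98/' fit.py; python3 fit.py
```

```text
top 747 [354 163] [384 194]
scene 212 [148 156] [173 165]
wrist 5433 [314  46] [397 127]
hinge [ 0.6201 -0.2805] yaw 17.42 tilt 27.66 0.4828272588721649 base [ 0.6124 -0.2722] offs [-0.53 -0.24  0.    0.   -0.11 -1.97] 44.680571939844825
padtop [ 0.58392789 -0.28051877  0.13108349]
top rms 1.2789461594169276 [[353.78745 163.41965]] [[385.76556 194.08401]]
scene rms 1.1720727023496305 [[146.9789  154.43752]] [[174.28017 167.57275]]
wrist rms 3.24077417224402 [[313.1805   47.83628]] [[399.1442  129.93344]]
hinge [ 0.6184 -0.2802] yaw 17.4 tilt 25.73 0.4490426555800355 base [ 0.613  -0.2718] offs [-0.36  0.06 -0.   -0.   -0.02 -1.5 ] 46.34701519087043
padtop [ 0.58451491 -0.28015683  0.13226732]
top rms 1.231679681007841 [[353.74786 163.1319 ]] [[385.74445 193.94904]]
scene rms 0.9713165312817238 [[146.90623 154.19579]] [[174.26799 167.48999]]
wrist rms 3.037845289993434 [[313.1211    46.862236]] [[399.43903 130.02766]]
pot rim [ 0.52185625 -0.012397    0.11824077] [array([-0.2,  0. ]), array([-0.6,  0.2]), array([-1.1,  0.8])]
[array([ 0.5217, -0.0128,  0.12  ]), array([ 0.5219, -0.0102,  0.12  ]), array([ 0.5231, -0.0142,  0.12  ])]
```

```bash
python3 - <<'E'
import fit;from fit import *
cont["wrist"]=cont["wrist"][(cont["wrist"][:,1]>78)]
cont["top"]=cont["top"][(cont["top"][:,0]>358)]
sc=np.array([.005,.005,.05,.05,.005,.005]+[1.]*6)
def run(x0,drop=None,fixt=None):
    f=lambda q:res(np.where(np.arange(12)==3,fixt,x0+sc*(q-10)) if fixt else x0+sc*(q-10))
    s=least_squares(f,np.full(12,10.),loss="soft_l1",diff_step=3e-3);p=x0+sc*(s.x-10)
    if fixt:p[3]=fixt
    return p,s.cost
x0=np.array([.62,-.27,.3,.35,.613,-.272]+[0]*6)
for t in[None,.25,.3,.35,.4,.45]:
    p,c=run(x0,fixt=t);R=rot(p[2],p[3])
    print(t,p[:6].round(4),p[6:].round(2),"cost",round(c,1),"hinge in base",(rot(p[2],0)[:2,:2].T@(p[:2]-p[4:6])).round(4),"pad",(np.array([p[0],p[1],.062])+.078*R[:,2]).round(4))
E
```

```text
top 747 [354 163] [384 194]
scene 212 [148 156] [173 165]
wrist 5433 [314  46] [397 127]
None [ 0.6202 -0.278   0.3048  0.4471  0.6142 -0.2708] [ 0.03  0.29  0.15 -1.14  0.08 -0.31] cost 20.1 hinge in base [ 0.0035 -0.0086] pad [ 0.5865 -0.278   0.1323]
0.25 [ 0.6082 -0.276   0.3041  0.25    0.6146 -0.2708] [ 0.12  0.81 -0.11 -0.06  0.   -0.3 ] cost 28.1 hinge in base [-0.0076 -0.003 ] pad [ 0.5889 -0.276   0.1376]
0.3 [ 0.6114 -0.2764  0.3041  0.3     0.6145 -0.2708] [ 0.08  0.7  -0.03 -0.17  0.04 -0.32] cost 25.1 hinge in base [-0.0046 -0.0044] pad [ 0.5884 -0.2764  0.1365]
0.35 [ 0.6145 -0.2769  0.3047  0.35    0.6144 -0.2708] [ 0.04  0.57  0.08 -0.38  0.07 -0.35] cost 22.6 hinge in base [-0.0017 -0.0058] pad [ 0.5878 -0.2769  0.1353]
0.4 [ 0.6175 -0.2774  0.3038  0.4     0.6143 -0.2709] [ 0.03  0.42  0.16 -0.78  0.08 -0.36] cost 20.8 hinge in base [ 0.0011 -0.0072] pad [ 0.5871 -0.2774  0.1338]
0.45 [ 0.6203 -0.278   0.305   0.45    0.6142 -0.2708] [ 0.03  0.28  0.15 -1.17  0.08 -0.31] cost 20.1 hinge in base [ 0.0037 -0.0087] pad [ 0.5864 -0.278   0.1322]
```

```bash
sed -i "s/from_euler('zy'/from_euler('ZY'/" fit.py; cat > f2.py <<'E'
import fit;from fit import *
cont["wrist"]=cont["wrist"][(cont["wrist"][:,1]>78)]
cont["top"]=cont["top"][(cont["top"][:,0]>358)]
sc=np.array([.005,.005,.05,.05,.005,.005]+[1.]*6)
def run(x0,fixt=None):
    f=lambda q:res(np.where(np.arange(12)==3,fixt,x0+sc*(q-10)) if fixt else x0+sc*(q-10))
    s=least_squares(f,np.full(12,10.),loss="soft_l1",diff_step=3e-3);p=x0+sc*(s.x-10)
    if fixt:p[3]=fixt
    return p,s.cost
x0=np.array([.62,-.27,.3,.35,.613,-.272]+[0]*6)
for t in[None,.25,.3,.35,.4,.45]:
    p,c=run(x0,fixt=t);R=rot(p[2],p[3])
    print(t,p[:6].round(4),p[6:].round(2),"cost",round(c,1),"hinge in base",(rot(p[2],0)[:2,:2].T@(p[:2]-p[4:6])).round(4),"pad",(np.array([p[0],p[1],.062])+.078*R[:,2]).round(4))
E
python3 f2.py
```

```text
top 747 [354 163] [384 194]
scene 212 [148 156] [173 165]
wrist 5433 [314  46] [397 127]
None [ 0.6186 -0.2699  0.3114  0.4507  0.6141 -0.2706] [-0.11  0.19  0.29 -0.74  0.13 -0.26] cost 11.3 hinge in base [ 0.0045 -0.0007] pad [ 0.5862 -0.2803  0.1322]
0.25 [ 0.6072 -0.2714  0.3084  0.25    0.6145 -0.2707] [ 0.06  0.74 -0.08 -0.08 -0.01 -0.3 ] cost 23.7 hinge in base [-0.0072  0.0016] pad [ 0.5888 -0.2772  0.1376]
0.3 [ 0.6102 -0.2709  0.3102  0.3     0.6145 -0.2706] [ 0.01  0.63 -0.06 -0.06  0.01 -0.27] cost 19.6 hinge in base [-0.0041  0.001 ] pad [ 0.5883 -0.2779  0.1365]
0.35 [ 0.6131 -0.2705  0.3108  0.35    0.6143 -0.2706] [-0.03  0.49  0.07 -0.23  0.06 -0.3 ] cost 15.7 hinge in base [-0.0011  0.0005] pad [ 0.5876 -0.2786  0.1353]
0.4 [ 0.6158 -0.2701  0.3112  0.4     0.6142 -0.2706] [-0.07  0.36  0.19 -0.48  0.1  -0.3 ] cost 12.6 hinge in base [ 0.0017 -0.0001] pad [ 0.5869 -0.2794  0.1338]
0.45 [ 0.6185 -0.2699  0.3115  0.45    0.6141 -0.2705] [-0.11  0.19  0.29 -0.73  0.13 -0.26] cost 11.3 hinge in base [ 0.0044 -0.0007] pad [ 0.5862 -0.2803  0.1322]
```

The tilt is still poorly pinned, so I'll take a close, low side view with the wrist camera.

{"name": "arm_command", "arguments": {"travel": [[0.034, 0.018, -0.1], [0.034, 0.018, -0.15], [0.034, 0.018, -0.2], [0.034, 0.018, -0.2], [0.034, 0.018, -0.2], [0.034, 0.018, -0.2], [0.034, 0.018, -0.2], [0.034, 0.018, -0.2], [0.034, 0.018, -0.2]], "delta_rot": [[-0.1, -0.03, 0], [-0.2, -0.06, 0], [-0.3, -0.09, 0], [-0.4, -0.12, 0], [-0.53, -0.166, 0], [-0.53, -0.166, 0], [-0.53, -0.166, 0], [-0.53, -0.166, 0], [-0.53, -0.166, 0]]}}

```text
time_s: 3.95
tcp_pos: [0.4972, -0.1932, 0.2344]
eef_rot: [130.3, 0.2, 17.0]
contact_force: [0.1, -0.0, 0.1]
gripper_width: 0.0883
gripper_force: 0.0
```

```bash
python3 - <<'E'
from plant import r,viewer
import cv2,pickle
s=r.get_state();c=viewer.capture("wrist");c["pose"]=(s["tcp_pos"],s["eef_rot"])
pickle.dump(c,open("w2.pkl","wb"));cv2.imwrite("pics/w2.png",c["img"][:,:,::-1]);print(s["time_s"],c["pose"],s["joints"],s["qd"])
E
```

```text
3.95 (array([ 0.49716765, -0.19315285,  0.23444048]), array([130.27730853,   0.15036607,  17.00495064])) [ 19.72796152   4.57302745 -58.23947336  66.63863079 -56.10142026
  33.54957523] [-0.04692764  0.09367227  0.20072604  0.34728292 -0.07580348 -0.22232027]
```

View pics/w2.png

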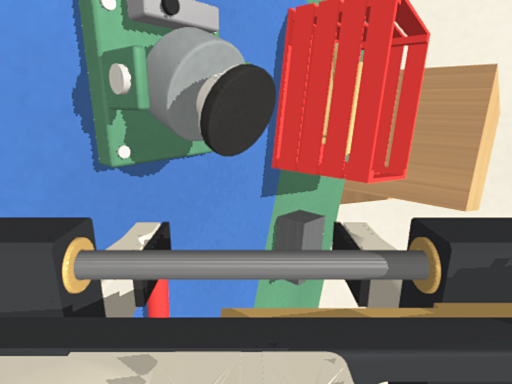

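The side view shows the pad cleanly at about (237,110), x 200–275. I'll add it to the fit.

```bash
sed -i 's/^I={/w2=pickle.load(open("w2.pkl","rb"));C["w2"]=cam(w2,w2["pose"])\nI={"w2":w2["img"],/; s/^seed={/seed={"w2":(237,110),/; s/"wrist":85}/"wrist":85,"w2":80}/; s/reshape(3,2)/reshape(4,2)/; s/enumerate(C)/enumerate(C)/; s/uv in zip(cs,uvs)/uv in zip(cs,uvs)/' fit.py
sed -i 's/\[1.\]\*6/[1.]*8/; s/\[0\]\*6)/[0]*8)/; s/np.full(12/np.full(14/; s/arange(12)/arange(14)/' f2.py
cat >> f2.py <<'E'
p,c=run(x0);im=I["w2"][:,:,::-1].copy();
cv2.polylines(im,[sil("w2",p,p[12:]).round().astype(int)],True,(0,255,255));cv2.polylines(im,[cont["w2"].astype(int)],True,(0,0,255));cv2.imwrite("pics/ov.png",cv2.resize(im[40:180,160:320],(640,560),interpolation=0))
E
python3 f2.py
```

```text
top 747 [354 163] [384 194]
scene 212 [148 156] [173 165]
wrist 5433 [314  46] [397 127]
w2 5093 [200  64] [275 155]
None [ 0.6174 -0.2704  0.3407  0.4356  0.6132 -0.2702] [-0.33  0.14  0.41 -0.52 -0.71 -0.58  0.01 -0.06] cost 19.6 hinge in base [ 0.0039 -0.0016] pad [ 0.5864 -0.2814  0.1327]
0.25 [ 0.6047 -0.274   0.3419  0.25    0.6116 -0.2722] [-0.68  0.08  0.2   0.24 -1.84 -3.12 -2.34 -0.45] cost 88.3 hinge in base [-0.0071  0.0005] pad [ 0.5865 -0.2805  0.1376]
0.3 [ 0.608  -0.273   0.3603  0.3     0.6116 -0.2709] [-0.68  0.08  0.22  0.24 -1.86 -2.65 -2.16 -0.45] cost 64.7 hinge in base [-0.0041 -0.0007] pad [ 0.5865 -0.2812  0.1365]
0.35 [ 0.6113 -0.2717  0.3714  0.35    0.6115 -0.2696] [-0.59  0.08  0.21  0.11 -1.51 -1.95 -1.57 -0.42] cost 42.1 hinge in base [-0.0009 -0.0019] pad [ 0.5864 -0.2814  0.1353]
0.4 [ 0.6148 -0.2706  0.3618  0.4     0.6121 -0.2694] [-0.42  0.1   0.31 -0.23 -0.95 -1.12 -0.61 -0.28] cost 24.4 hinge in base [ 0.0021 -0.0021] pad [ 0.5864 -0.2813  0.1338]
0.45 [ 0.6184 -0.2703  0.3328  0.45    0.6136 -0.2704] [-0.31  0.16  0.44 -0.64 -0.61 -0.37  0.28  0.03] cost 20.6 hinge in base [ 0.0047 -0.0014] pad [ 0.5864 -0.2814  0.1322]
```

View pics/ov.png

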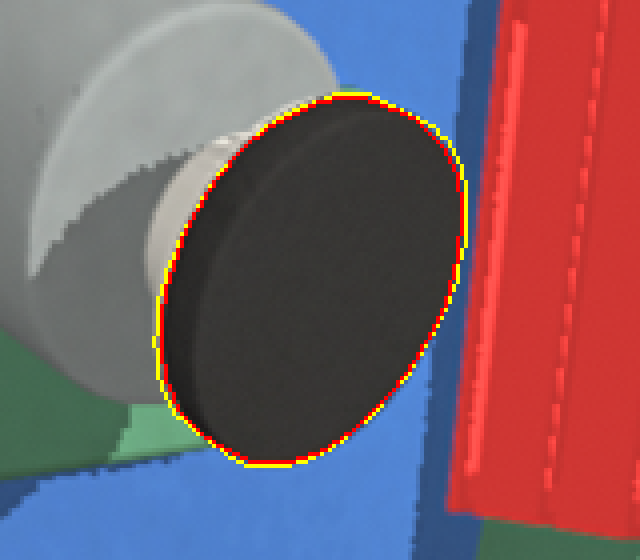

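The fit is tight: tilt ≈ 0.436 rad, yaw ≈ 18°, pad top ≈ (0.586, -0.281, 0.133). The red mask and yellow model outlines overlap to about a pixel. Next I go above the pot.

{"name": "arm_command", "arguments": {"travel": [[0, 0.05, 0.05], [0.02, 0.1, 0.05], [0.03, 0.2, 0.05], [0.05, 0.3, 0.05], [0.056, 0.36, 0], [0.056, 0.36, 0], [0.056, 0.36, 0], [0.056, 0.36, 0], [0.056, 0.36, 0], [0.056, 0.36, 0]], "delta_rot": [[0.1, 0.03, 0], [0.2, 0.06, 0], [0.3, 0.09, 0], [0.4, 0.12, 0], [0.53, 0.166, 0], [0.53, 0.166, 0], [0.53, 0.166, 0], [0.53, 0.166, 0], [0.53, 0.166, 0], [0.53, 0.166, 0]]}}

```text
time_s: 5.25
tcp_pos: [0.5255, -0.0127, 0.2347]
eef_rot: [-179.8, 0.3, 17.3]
contact_force: [-0.1, -0.2, -0.2]
gripper_width: 0.0877
gripper_force: 0.0
```

```bash
python3 - <<'E'
from plant import r
s=r.get_state();print(s["tcp_pos"],s["eef_rot"],s["joints"].round(1))
E
```

```text
[ 0.52547308 -0.01268687  0.23474503] [-179.82604764    0.34165341   17.32290559] [ 19.9   7.1 -18.6  -0.2 -64.6  87.5]
```

{"name": "arm_command", "arguments": {"travel": [[-0.006, 0, 0], [-0.006, 0, 0], [-0.006, 0, -0.07], [-0.006, 0, -0.14], [-0.006, 0, -0.2], [-0.006, 0, -0.25], [-0.006, 0, -0.285], [-0.006, 0, -0.294], [-0.006, 0, -0.294], [-0.006, 0, -0.294]], "delta_rot": [[-0.001, -0.004, 0.011], [-0.001, -0.004, 0.011], [-0.001, -0.004, 0.011], [-0.001, -0.004, 0.011], [-0.001, -0.004, 0.011], [-0.001, -0.004, 0.011], [-0.001, -0.004, 0.011], [-0.001, -0.004, 0.011], [-0.001, -0.004, 0.011], [-0.001, -0.004, 0.011]]}}

```text
time_s: 6.5
tcp_pos: [0.5234, -0.0126, 0.0883]
eef_rot: [-180.0, -0.0, 18.3]
contact_force: [0.2, 0.1, -0.2]
gripper_width: 0.0876
gripper_force: 0.0
```

{"name": "arm_command", "arguments": {"travel": [[0, 0, 0], [0, 0, 0], [0, 0, 0], [0, 0, 0], [0, 0, 0], [0, 0, 0], [0, 0, 0], [0, 0, 0]], "delta_rot": [[0, 0, 0], [0, 0, 0], [0, 0, 0], [0, 0, 0], [0, 0, 0], [0, 0, 0], [0, 0, 0], [0, 0, 0]], "grip": 0, "newtons": 45}}

```text
time_s: 7.5
tcp_pos: [0.5229, -0.0127, 0.0876]
eef_rot: [-180.0, 0.0, 18.3]
contact_force: [-1.2, -0.3, 4.5]
gripper_width: 0.061
gripper_force: 45.0
```

```bash
python3 - <<'E'
from plant import r
s=r.get_state();print(s["tcp_pos"],s["eef_rot"],s["gripper_width"],s["gripper_force"],s["contact_force"],s["moment"])
E
```

```text
[ 0.52285177 -0.01274157  0.08763135] [-1.79987701e+02  2.99588072e-02  1.82800759e+01] 0.06095031457993838 44.99931160826236 [-1.23082024 -0.31554182  4.52358361] [-0.05619431  0.41784118 -0.00472166]
```

{"name": "arm_command", "arguments": {"travel": [[0, 0, 0.02], [0, 0, 0.06], [0, 0, 0.11], [0, 0, 0.17], [0, 0, 0.23], [0, -0.02, 0.28], [0, -0.06, 0.3], [0.005, -0.12, 0.304], [0.01, -0.18, 0.304], [0.015, -0.24, 0.304], [0.02, -0.3, 0.304], [0.025, -0.36, 0.304], [0.03, -0.42, 0.304], [0.033, -0.48, 0.304], [0.033, -0.53, 0.304], [0.033, -0.56, 0.304], [0.033, -0.568, 0.304], [0.033, -0.568, 0.304]], "delta_rot": [[0, 0, 0], [0, 0, 0], [0, 0, 0], [0, 0, 0], [0, 0, 0], [0, 0, 0], [0, 0, 0], [0, 0, 0], [0, 0, 0], [0.01, -0.03, 0], [0.02, -0.06, 0], [0.03, -0.1, 0], [0.045, -0.14, 0], [0.06, -0.18, 0], [0.07, -0.21, 0], [0.08, -0.24, 0], [0.0865, -0.2615, 0], [0.0865, -0.2615, 0]]}}

```text
time_s: 9.75
tcp_pos: [0.5382, -0.2971, 0.239]
eef_rot: [-179.9, -24.7, 18.2]
contact_force: [0.1, -0.6, -3.1]
gripper_width: 0.0611
gripper_force: 45.0
```

{"name": "arm_command", "arguments": {"travel": [[0, 0, 0], [0, 0, 0], [0, 0, 0]], "delta_rot": [[0, 0, 0], [0, 0, 0], [0, 0, 0]]}}

```text
time_s: 10.12
tcp_pos: [0.5394, -0.2962, 0.2394]
eef_rot: [-180.0, -24.7, 18.3]
contact_force: [-0.4, 0.7, -3.4]
gripper_width: 0.0613
gripper_force: 45.0
```

```bash
cat > st.py <<'E'
from plant import r
from h import *
s=r.get_state();p=s["tcp_pos"];R=Ro.from_euler('xyz',s["eef_rot"],degrees=True).as_matrix();n=-R[:,2]
nb=Ro.from_euler('ZY',[.32,-.434]).as_matrix();pad=np.array([.5864,-.2812,.1327])
base=p-.0876*n
print("tcp",p.round(4),s["eef_rot"].round(2),"n err deg",np.degrees(np.arccos(min(1,n@nb[:,2]))).round(2),"base in pad frame mm",(1000*nb.T@(base-pad)).round(2))
print("F in pad frame",(nb.T@s["contact_force"]).round(2),"M",(nb.T@s["moment"]).round(3),"t",s["time_s"],"w",s["gripper_width"],s["joints"].round(1))
E
python3 st.py; python3 - <<'E'
from plant import viewer
from h import *
z=lambda c,x,y:cv2.resize(c["img"][y:y+75,x:x+100,::-1],(400,300),interpolation=cv2.INTER_CUBIC)
cv2.imwrite("pics/pre.png",np.hstack([z(viewer.capture("scene"),110,110),z(viewer.capture("top"),310,140)]))
E
```

```text
tcp [ 0.5394 -0.2962  0.2394] [-179.96  -24.73   18.32] n err deg 0.14 base in pad frame mm [-0.07  0.58 29.97]
F in pad frame [-1.59  0.76 -3.01] M [-5.900e-02  1.798e+00 -1.000e-03] t 10.125 w 0.06126623936871068 [-20.8   8.1 -13.1 -19.9 -50.9 139.3]
```

View pics/pre.png

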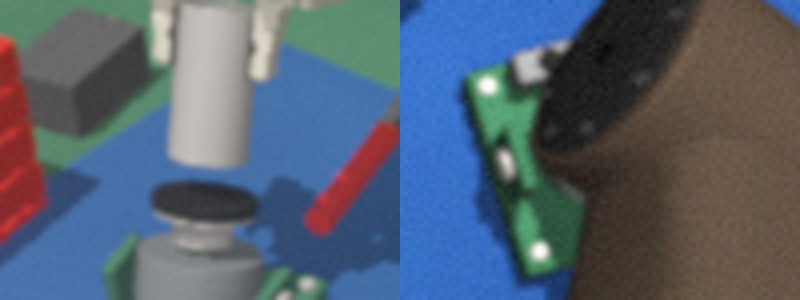

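Scene crop: the pot's bottom, around (208,160), is lined up over the pad around (205,198) with a matching tilt. I'll close in along the pad normal.

{"name": "arm_command", "arguments": {"travel": [[0.004, 0.0013, -0.009], [0.008, 0.0026, -0.018], [0.012, 0.004, -0.027], [0.016, 0.0053, -0.036], [0.019, 0.0063, -0.0436], [0.0207, 0.0068, -0.0472], [0.0207, 0.0068, -0.0472]], "delta_rot": [[0, 0, 0], [0, 0, 0], [0, 0, 0], [0, 0, 0], [0, 0, 0], [0, 0, 0], [0, 0, 0]]}}

```text
time_s: 11.1
tcp_pos: [0.5496, -0.2933, 0.2157]
eef_rot: [-180.0, -24.7, 18.3]
contact_force: [-0.2, -0.2, -2.8]
gripper_width: 0.0613
gripper_force: 45.0
```

```bash
python3 st.py
```

```text
tcp [ 0.5496 -0.2933  0.2157] [-179.96  -24.73   18.27] n err deg 0.13 base in pad frame mm [-0.45  0.08  4.  ]
F in pad frame [-1.38 -0.11 -2.5 ] M [-0.113  1.83   0.036] t 11.1 w 0.06131094085026366 [-20.1   9.9 -14.1 -20.5 -48.1 139.8]
```

Now 6 mm more to feel the pad.

{"name": "arm_command", "arguments": {"travel": [[0.0016, 0.0005, -0.0036], [0.0032, 0.001, -0.0072], [0.0048, 0.0016, -0.0109], [0.0048, 0.0016, -0.0109]], "delta_rot": [[0, 0, 0], [0, 0, 0], [0, 0, 0], [0, 0, 0]]}}

```text
time_s: 11.6
tcp_pos: [0.5521, -0.2927, 0.2107]
eef_rot: [180.0, -24.8, 18.3]
contact_force: [-3.1, 0.6, 3.2]
gripper_width: 0.0613
gripper_force: 45.0
```

```bash
python3 st.py
```

```text
tcp [ 0.5521 -0.2927  0.2107] [180.   -24.77  18.29] n err deg 0.1 base in pad frame mm [-0.14 -0.21 -1.61]
F in pad frame [-1.16  1.59  4.09] M [ 0.242  1.949 -0.024] t 11.6 w 0.06129357257578037 [-20.   10.3 -14.3 -20.6 -47.4 139.9]
```

{"name": "arm_command", "arguments": {"travel": [[0.0016, 0.0005, -0.0036], [0.0032, 0.001, -0.0072], [0.0032, 0.001, -0.0072]], "delta_rot": [[0, 0, 0], [0, 0, 0], [0, 0, 0]]}}

```text
time_s: 11.98
tcp_pos: [0.5538, -0.2922, 0.2069]
eef_rot: [-180.0, -24.8, 18.3]
contact_force: [-3.1, -1.1, 3.0]
gripper_width: 0.0608
gripper_force: 45.0
```

```bash
python3 st.py
```

```text
tcp [ 0.5538 -0.2922  0.2069] [-180.    -24.75   18.28] n err deg 0.12 base in pad frame mm [-0.24 -0.21 -5.84]
F in pad frame [-1.73 -0.08  4.06] M [-0.025  2.041  0.058] t 11.975 w 0.06083648512021902 [-19.9  10.6 -14.4 -20.7 -47.  140. ]
```

{"name": "arm_command", "arguments": {"travel": [[0.0008, 0.0003, -0.0018], [0.0008, 0.0003, -0.0018]], "delta_rot": [[0, 0, 0], [0, 0, 0]]}}

```text
time_s: 12.22
tcp_pos: [0.5541, -0.2921, 0.206]
eef_rot: [-180.0, -24.8, 18.3]
contact_force: [-3.2, -0.9, 3.9]
gripper_width: 0.0606
gripper_force: 45.0
```

```bash
python3 st.py
```

```text
tcp [ 0.5541 -0.2921  0.206 ] [-179.99  -24.75   18.28] n err deg 0.12 base in pad frame mm [-0.26 -0.19 -6.75]
F in pad frame [-1.38  0.12  4.97] M [-0.214  2.079  0.043] t 12.225 w 0.060560511307233784 [-19.9  10.6 -14.4 -20.7 -46.9 140. ]
```

{"name": "arm_command", "arguments": {"travel": [[0.0008, 0.0003, -0.0018], [0.0008, 0.0003, -0.0018]], "delta_rot": [[0, 0, 0], [0, 0, 0]]}}

```text
time_s: 12.48
tcp_pos: [0.5545, -0.2919, 0.2051]
eef_rot: [-180.0, -24.8, 18.3]
contact_force: [-3.0, -2.5, 4.0]
gripper_width: 0.0612
gripper_force: 45.0
```

```bash
python3 st.py
```

```text
tcp [ 0.5545 -0.2919  0.2051] [-179.99  -24.75   18.28] n err deg 0.12 base in pad frame mm [-0.3  -0.16 -7.79]
F in pad frame [-1.64 -1.44  5.14] M [-0.377  2.118  0.022] t 12.475 w 0.061216899066676336 [-19.8  10.7 -14.5 -20.8 -46.8 140. ]
```

{"name": "arm_command", "arguments": {"travel": [[0.0008, 0.0003, -0.0018], [0.0008, 0.0003, -0.0018]], "delta_rot": [[0, 0, 0], [0, 0, 0]]}}

```text
time_s: 12.72
tcp_pos: [0.5549, -0.2918, 0.2042]
eef_rot: [-180.0, -24.8, 18.3]
contact_force: [-2.9, -1.9, 3.8]
gripper_width: 0.0611
gripper_force: 45.0
```

```bash
python3 st.py
```

```text
tcp [ 0.5549 -0.2918  0.2042] [-179.99  -24.75   18.28] n err deg 0.12 base in pad frame mm [-0.27 -0.14 -8.79]
F in pad frame [-1.44 -0.89  4.88] M [-0.579  2.171  0.039] t 12.725 w 0.06108579167412874 [-19.8  10.8 -14.5 -20.8 -46.7 140. ]
```

```bash
python3 st.py;python3 - <<'E'
from plant import viewer
from h import *
z=lambda c,x,y:cv2.resize(c["img"][y:y+75,x:x+75,::-1],(600,600),interpolation=cv2.INTER_CUBIC)
cv2.imwrite("pics/press.png",z(viewer.capture("scene"),125,115))
E
python3 st.py
```

```text
tcp [ 0.5549 -0.2918  0.2042] [-179.99  -24.75   18.28] n err deg 0.12 base in pad frame mm [-0.27 -0.14 -8.79]
F in pad frame [-1.44 -0.89  4.88] M [-0.579  2.171  0.039] t 12.725 w 0.06108579167412874 [-19.8  10.8 -14.5 -20.8 -46.7 140. ]
tcp [ 0.5549 -0.2917  0.2042] [-179.99  -24.75   18.28] n err deg 0.11 base in pad frame mm [-0.25 -0.1  -8.76]
F in pad frame [-1.25 -1.24  5.31] M [-0.651  2.181  0.042] t 12.775 w 0.06137913051602988 [-19.8  10.8 -14.5 -20.8 -46.7 140. ]
```

View pics/press.png

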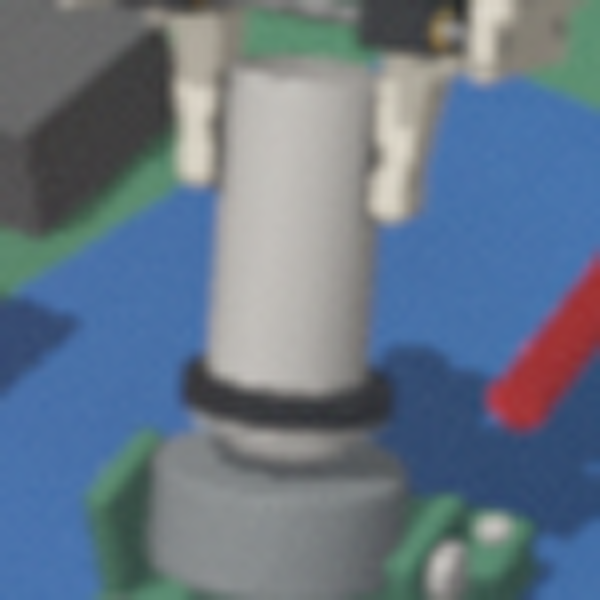

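The picture shows the pot seated squarely and centrally on the pad (pad band at about (290,400)) and the pad visibly pressed partway. I'll continue in 1 mm steps.

{"name": "arm_command", "arguments": {"travel": [[0.0008, 0.0003, -0.0018], [0.0008, 0.0003, -0.0018]], "delta_rot": [[0, 0, 0], [0, 0, 0]]}}

```text
time_s: 13.02
tcp_pos: [0.5552, -0.2916, 0.2038]
eef_rot: [180.0, -24.8, 18.3]
contact_force: [-4.7, -2.4, 6.5]
gripper_width: 0.0612
gripper_force: 45.0
```

```bash
python3 st.py
```

```text
tcp [ 0.5552 -0.2916  0.2038] [179.99 -24.76  18.3 ] n err deg 0.11 base in pad frame mm [-0.13 -0.13 -9.28]
F in pad frame [-2.04 -0.8   8.06] M [-0.233  2.354  0.086] t 13.025 w 0.06118134062801042 [-19.8  10.8 -14.5 -20.8 -46.6 140. ]
```

{"name": "arm_command", "arguments": {"travel": [[0.0008, 0.0003, -0.0018], [0.0008, 0.0003, -0.0018]], "delta_rot": [[0, 0, 0], [0, 0, 0]]}}

```text
time_s: 13.28
tcp_pos: [0.5555, -0.2916, 0.2037]
eef_rot: [180.0, -24.8, 18.3]
contact_force: [-8.9, -1.4, 13.5]
gripper_width: 0.0608
gripper_force: 45.0
```

```bash
python3 st.py
```

```text
tcp [ 0.5555 -0.2916  0.2037] [179.96 -24.77  18.33] n err deg 0.1 base in pad frame mm [ 0.08 -0.17 -9.49]
F in pad frame [-2.36  1.48 15.97] M [ 0.581  2.657 -0.08 ] t 13.275 w 0.060837937173308106 [-19.8  10.8 -14.5 -20.8 -46.6 140.1]
```

The stop is met: travel stalls at about 9.4 mm and the pad force is about 18–19 N. I'll hold there.

{"name": "arm_command", "arguments": {"travel": [[0, 0, 0], [0, 0, 0], [0, 0, 0], [0, 0, 0]], "delta_rot": [[0, 0, 0], [0, 0, 0], [0, 0, 0], [0, 0, 0]]}}

```text
time_s: 13.78
tcp_pos: [0.5555, -0.2916, 0.2037]
eef_rot: [180.0, -24.8, 18.3]
contact_force: [-8.0, -0.8, 13.7]
gripper_width: 0.0609
gripper_force: 45.0
```

```bash
python3 st.py
```

```text
tcp [ 0.5555 -0.2916  0.2037] [179.96 -24.78  18.33] n err deg 0.1 base in pad frame mm [ 0.11 -0.2  -9.46]
F in pad frame [-1.32  1.77 15.72] M [ 0.568  2.586 -0.067] t 13.775 w 0.06092318943567061 [-19.8  10.8 -14.5 -20.8 -46.6 140.1]
```

{"name": "arm_command", "arguments": {"travel": [[0, 0, 0], [0, 0, 0], [0, 0, 0], [0, 0, 0], [0, 0, 0], [0, 0, 0], [0, 0, 0], [0, 0, 0], [0, 0, 0], [0, 0, 0]], "delta_rot": [[0, 0, 0], [0, 0, 0], [0, 0, 0], [0, 0, 0], [0, 0, 0], [0, 0, 0], [0, 0, 0], [0, 0, 0], [0, 0, 0], [0, 0, 0]]}}

```text
time_s: 15.02
tcp_pos: [0.5554, -0.2916, 0.2037]
eef_rot: [180.0, -24.8, 18.3]
contact_force: [-7.6, -1.2, 13.6]
gripper_width: 0.0608
gripper_force: 45.0
```

```bash
python3 st.py; python3 - <<'E'
from h import *;import pickle
d=pickle.load(open("d0.pkl","rb"));C=[cam(d["top"]),cam(d["scene"])];uv=[]
out=[]
for n,s,c in(("top",(190,173),C[0]),("scene",(293,258),C[1])):
    m=(d[n]["img"].min(2)>120).astype(np.uint8);_,l=cv2.connectedComponents(m);m=(l==l[s[1],s[0]]).astype(np.uint8)
    k=cv2.findContours(m,0,2)[0][0];rc=cv2.approxPolyDP(k,5,True)[:,0];print(n,m.sum(),rc.tolist())
    print([at(*c,q,.046)[:2].round(3).tolist() for q in rc])
    x,y=s;out.append(cv2.resize(d[n]["img"][y-45:y+45,x-45:x+45,::-1],(400,400),interpolation=cv2.INTER_CUBIC))
cv2.imwrite("pics/sc.png",np.hstack(out))
E
```

```text
tcp [ 0.5554 -0.2916  0.2037] [179.96 -24.78  18.32] n err deg 0.1 base in pad frame mm [ 0.08 -0.2  -9.46]
F in pad frame [-1.21  1.23 15.5 ] M [ 0.504  2.637 -0.06 ] t 15.025 w 0.06077719278911725 [-19.8  10.8 -14.5 -20.8 -46.6 140.1]
top 2718 [[167, 148], [164, 200], [213, 201], [215, 150]]
[[0.682, 0.299], [0.525, 0.298], [0.526, 0.155], [0.68, 0.156]]
scene 2810 [[284, 229], [258, 257], [256, 269], [301, 292], [329, 249]]
[[0.544, 0.159], [0.678, 0.159], [0.716, 0.179], [0.711, 0.317], [0.536, 0.303]]
```

View pics/sc.png

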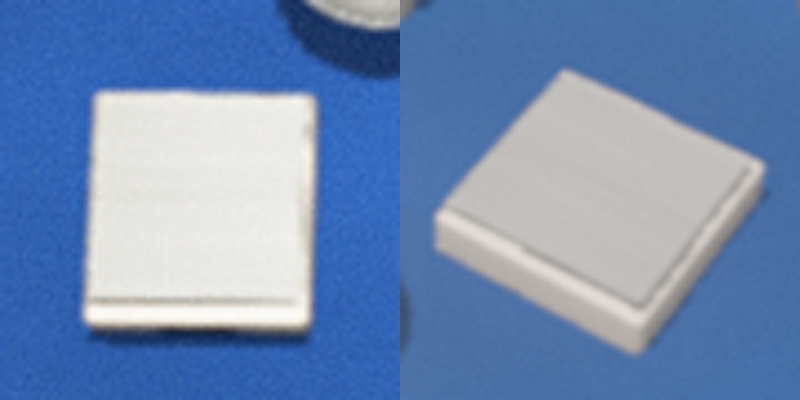

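The scale plate is clear in both crops, with centre at about (189.6,172.3) in the top view and (293.4,255.2) in the scene view. The hold is done (over 1.5 s), so I'll retract along the normal.

{"name": "arm_command", "arguments": {"travel": [[-0.0024, -0.0008, 0.0054], [-0.0056, -0.0018, 0.0127], [-0.0088, -0.0029, 0.02], [-0.012, -0.004, 0.0272], [-0.016, -0.0053, 0.0363], [-0.022, -0.0073, 0.05], [-0.029, -0.0096, 0.066], [-0.036, -0.012, 0.082], [-0.036, -0.012, 0.082], [-0.036, -0.012, 0.082]], "delta_rot": [[0, 0, 0], [0, 0, 0], [0, 0, 0], [0, 0, 0], [0, 0, 0], [0, 0, 0], [0, 0, 0], [0, 0, 0], [0, 0, 0], [0, 0, 0]]}}

```text
time_s: 16.27
tcp_pos: [0.5375, -0.2972, 0.2432]
eef_rot: [-180.0, -24.7, 18.3]
contact_force: [-0.5, -0.3, -3.8]
gripper_width: 0.0608
gripper_force: 45.0
```

```bash
python3 st.py; python3 - <<'E'
from h import *;import pickle
d=pickle.load(open("d0.pkl","rb"));C=[cam(d["top"]),cam(d["scene"])];uv=[(189.6,172.3),(293.4,255.2)]
print(tri(C,uv),[at(*c,u,.046) for c,u in zip(C,uv)])
E
```

```text
tcp [ 0.5375 -0.2972  0.2432] [-179.96  -24.75   18.26] n err deg 0.12 base in pad frame mm [-0.4   0.21 34.32]
F in pad frame [-2.08 -0.1  -3.26] M [-0.04   1.924  0.059] t 16.275 w 0.06079809458357865 [-21.    7.8 -13.  -19.9 -51.3 139.3]
[0.61035338 0.23044489 0.03928527] [array([0.60968208, 0.22788553, 0.046     ]), array([0.6149151 , 0.23466613, 0.046     ])]
```

{"name": "arm_command", "arguments": {"travel": [[0, 0.02, 0.01], [0.005, 0.06, 0.01], [0.01, 0.11, 0.01], [0.015, 0.17, 0.01], [0.02, 0.23, 0.01], [0.03, 0.29, 0.01], [0.04, 0.35, 0.01], [0.05, 0.41, 0.01], [0.06, 0.47, 0.01], [0.07, 0.53, 0.01], [0.08, 0.59, 0.01], [0.09, 0.65, 0.01], [0.1, 0.71, 0.01], [0.11, 0.77, 0.01], [0.12, 0.83, 0.01], [0.135, 0.89, 0], [0.145, 0.94, 0], [0.147, 0.97, 0], [0.147, 0.98, 0], [0.147, 0.98, 0]], "delta_rot": [[0, 0, 0], [-0.01, 0.03, 0], [-0.02, 0.06, 0], [-0.03, 0.09, 0], [-0.04, 0.12, 0], [-0.05, 0.15, 0], [-0.06, 0.18, 0], [-0.07, 0.21, 0], [-0.08, 0.24, 0], [-0.0865, 0.2615, 0], [-0.0865, 0.2615, 0], [-0.0865, 0.2615, 0], [-0.0865, 0.2615, 0], [-0.0865, 0.2615, 0], [-0.0865, 0.2615, 0], [-0.0865, 0.2615, 0], [-0.0865, 0.2615, 0], [-0.0865, 0.2615, 0], [-0.0865, 0.2615, 0], [-0.0865, 0.2615, 0]]}}

```text
time_s: 18.77
tcp_pos: [0.6109, 0.1925, 0.2434]
eef_rot: [-180.0, 0.0, 18.3]
contact_force: [-1.2, -0.8, -2.5]
gripper_width: 0.0613
gripper_force: 45.0
```

{"name": "arm_command", "arguments": {"travel": [[0, 0.03, -0.02], [0, 0.06, -0.06], [0, 0.072, -0.1], [0, 0.072, -0.13], [0, 0.072, -0.15], [0, 0.072, -0.16], [0, 0.072, -0.16], [0, 0.072, -0.16]], "delta_rot": [[0, 0, 0], [0, 0, 0], [0, 0, 0], [0, 0, 0], [0, 0, 0], [0, 0, 0], [0, 0, 0], [0, 0, 0]]}}

```text
time_s: 19.77
tcp_pos: [0.6115, 0.2288, 0.1641]
eef_rot: [-180.0, -0.0, 18.3]
contact_force: [-0.0, -0.6, -3.0]
gripper_width: 0.061
gripper_force: 45.0
```

```bash
python3 st.py; python3 - <<'E'
from plant import viewer,r
from h import *
s=viewer.capture("scene");t=viewer.capture("top")
z=lambda c,x,y:cv2.resize(c["img"][y:y+100,x:x+100,::-1],(400,400),interpolation=cv2.INTER_CUBIC)
cv2.imwrite("pics/pl.png",np.hstack([z(s,245,190),z(t,140,120)]))
print(r.get_state()["contact_force"])
E
```

```text
tcp [0.6115 0.2288 0.1641] [-1.7997e+02 -3.0000e-02  1.8270e+01] n err deg 24.84 base in pad frame mm [ 143.55  476.22 -128.52]
F in pad frame [-1.45 -0.51 -2.6 ] M [-0.111 -0.017  0.023] t 19.775 w 0.06102168427939664 [ 37.6  21.8  -8.5  -0.  -59.6  70.7]
[-0.86214691  0.98832008 -2.26116282]
```

View pics/pl.png

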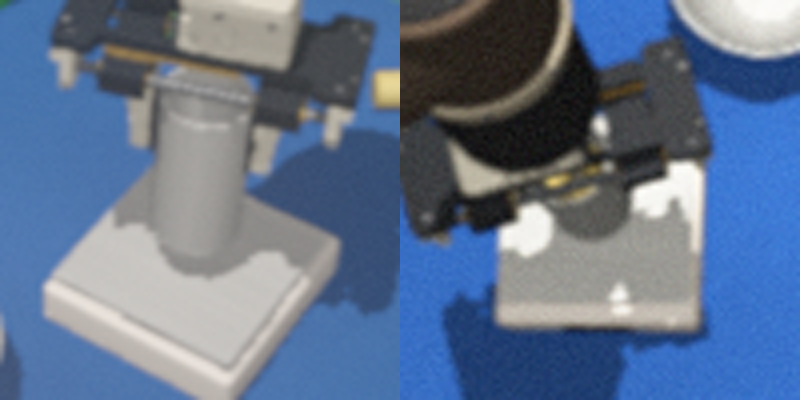

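The pot is upright over the plate centre, with about 30 mm to go. I'll lower it gently and feel for the plate.

{"name": "arm_command", "arguments": {"travel": [[0, 0, -0.012], [0, 0, -0.026], [0, 0, -0.038], [0, 0, -0.047], [0, 0, -0.052], [0, 0, -0.054], [0, 0, -0.054]], "delta_rot": [[0, 0, 0], [0, 0, 0], [0, 0, 0], [0, 0, 0], [0, 0, 0], [0, 0, 0], [0, 0, 0]]}}

```text
time_s: 20.75
tcp_pos: [0.6112, 0.2287, 0.1364]
eef_rot: [-180.0, 0.0, 18.3]
contact_force: [0.2, 0.5, -3.0]
gripper_width: 0.0613
gripper_force: 45.0
```

{"name": "arm_command", "arguments": {"travel": [[0, 0, -0.001], [0, 0, -0.002], [0, 0, -0.003], [0, 0, -0.004], [0, 0, -0.004]], "delta_rot": [[0, 0, 0], [0, 0, 0], [0, 0, 0], [0, 0, 0], [0, 0, 0]]}}

```text
time_s: 21.38
tcp_pos: [0.6111, 0.2287, 0.1343]
eef_rot: [-180.0, 0.0, 18.3]
contact_force: [0.2, 0.1, -2.6]
gripper_width: 0.061
gripper_force: 45.0
```

{"name": "arm_command", "arguments": {"travel": [[0, 0, -0.001], [0, 0, -0.0015], [0, 0, -0.0015]], "delta_rot": [[0, 0, 0], [0, 0, 0], [0, 0, 0]]}}

```text
time_s: 21.75
tcp_pos: [0.6111, 0.2287, 0.1337]
eef_rot: [-180.0, 0.0, 18.3]
contact_force: [-0.6, -0.0, -1.9]
gripper_width: 0.0612
gripper_force: 45.0
```

{"name": "arm_command", "arguments": {"travel": [[0, 0, -0.0005], [0, 0, -0.001], [0, 0, -0.001]], "delta_rot": [[0, 0, 0], [0, 0, 0], [0, 0, 0]]}}

```text
time_s: 22.12
tcp_pos: [0.6112, 0.2288, 0.1337]
eef_rot: [-180.0, 0.0, 18.3]
contact_force: [-3.5, -0.5, 5.6]
gripper_width: 0.061
gripper_force: 45.0
```

Contact. I'll ease off slightly and then release.

{"name": "arm_command", "arguments": {"travel": [[0, 0, 0.0006], [0, 0, 0.0006], [0, 0, 0.0006]], "delta_rot": [[0, 0, 0], [0, 0, 0], [0, 0, 0]], "newtons": 10}}

```text
time_s: 22.5
tcp_pos: [0.6113, 0.2287, 0.1336]
eef_rot: [-180.0, 0.0, 18.3]
contact_force: [-2.4, 0.7, 4.6]
gripper_width: 0.0612
gripper_force: 10.0
```

{"name": "arm_command", "arguments": {"travel": [[0, 0, 0], [0, 0, 0], [0, 0, 0], [0, 0, 0], [0, 0, 0], [0, 0, 0]], "delta_rot": [[0, 0, 0], [0, 0, 0], [0, 0, 0], [0, 0, 0], [0, 0, 0], [0, 0, 0]], "grip": 1}}

```text
time_s: 23.25
tcp_pos: [0.6111, 0.2287, 0.1333]
eef_rot: [-180.0, 0.0, 18.3]
contact_force: [0.1, 0.0, 0.8]
gripper_width: 0.0877
gripper_force: 0.0
```

{"name": "arm_command", "arguments": {"travel": [[0, 0, 0.01], [0, 0, 0.03], [0, 0, 0.06], [0, 0, 0.1], [0, 0, 0.15], [0, 0, 0.2], [0, 0, 0.25], [0, 0, 0.3], [0, 0, 0.3], [0, 0, 0.3], [-0.1, 0.3, 0.3], [-0.1, 0.3, 0.3], [-0.1, 0.3, 0.3], [-0.1, 0.3, 0.3], [-0.1, 0.3, 0.3], [-0.1, 0.3, 0.3]], "delta_rot": [[0, 0, 0], [0, 0, 0], [0, 0, 0], [0, 0, 0], [0, 0, 0], [0, 0, 0], [0, 0, 0], [0, 0, 0], [0, 0, 0], [0, 0, 0], [0, 0, 0], [0, 0, 0], [0, 0, 0], [0, 0, 0], [0, 0, 0], [0, 0, 0]]}}

```text
time_s: 25.25
tcp_pos: [0.5614, 0.3777, 0.2832]
eef_rot: [-180.0, 0.1, 18.2]
contact_force: [1.6, -0.4, 0.2]
gripper_width: 0.0874
gripper_force: 0.0
```

```bash
python3 - <<'E'
from plant import viewer,r
from h import *;import pickle
d=pickle.load(open("d0.pkl","rb"))
for n in("top","scene"):
    c=viewer.capture(n);K=cam(c);I=c["img"].astype(int)
    p0=proj(*K,[.611,.2288,.166])[0];u,v=p0.round().astype(int);P=I[v-12:v+13,u-12:u+13]
    print(n,"expected rim px",p0.round(1),"cane-coloured px",((P[...,0]-P[...,2])>50).sum())
    df=np.abs(I-d[n]["img"].astype(int)).max(2)>60
    k,_,st,ce=cv2.connectedComponentsWithStats(cv2.morphologyEx(df.astype(np.uint8),2,np.ones((2,2))))
    print([(s[:5].tolist()) for s in st[1:] if s[4]>15])
    m=(I[v-30:v+60,u-30:u+30].max(2))
print(r.get_state()["time_s"],r.get_state()["tcp_pos"])
E
```

```text
top expected rim px [182.5 162. ] cane-coloured px 133
[[0, 72, 82, 95, 4643], [65, 131, 81, 51, 1866], [174, 153, 27, 43, 784], [75, 163, 12, 8, 44], [0, 167, 13, 28, 167], [58, 183, 29, 7, 153], [258, 190, 26, 39, 755], [144, 208, 19, 26, 322], [112, 217, 9, 18, 124], [77, 221, 65, 81, 2376], [0, 228, 168, 156, 5752], [0, 327, 10, 32, 143], [4, 345, 34, 39, 643], [38, 346, 23, 34, 467], [243, 375, 17, 9, 50], [291, 377, 7, 7, 25]]
scene expected rim px [295.5 222.4] cane-coloured px 0
[[402, 0, 39, 35, 727], [390, 6, 103, 72, 1326], [377, 23, 7, 9, 27], [337, 33, 27, 35, 533], [479, 67, 17, 7, 56], [354, 69, 63, 60, 1162], [301, 95, 4, 11, 29], [487, 129, 25, 23, 318], [327, 131, 76, 74, 2319], [492, 145, 12, 11, 89], [498, 158, 5, 4, 17], [498, 162, 7, 13, 41], [385, 169, 30, 32, 545], [232, 178, 21, 42, 668], [327, 178, 6, 11, 49], [404, 193, 8, 10, 45], [387, 200, 6, 7, 37], [285, 215, 24, 22, 376]]
25.35 [0.56151092 0.37769553 0.28345008]
```

```bash
python3 -c "
from plant import close_job
print(close_job())"
```

```text
the job is handed in; nothing more can be done
None
```

The job is handed in: I pressed the pot down on the pad's stop (about 9.4 mm in, at 18–19 N) and held it there for over 1.5 s, then let the pad spring back and stood the pot on the scale plate. A last camera check showed the pot there with cane inside (pieces not counted) and no sign of anything else having moved, and the robot was clear at about 25 s.

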